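# Load the filter pack along the fence with the push stick

## Task

Load the coffee-filter pack into its dispenser. Using only the push stick on the pack, first square the pack up against the fence while it is still out in the open, then feed it along the fence under the clear hood, keeping it pressed to the fence all the way, and press it home against the end stop with a firm but gentle push of about 12 N for a couple of seconds without crushing it. Then ease off, draw the stick out without dragging the pack along, and stand it upright on the worktop again, clear of the dispenser, leaving the other things alone.

Things in the scene. Friction and masses are not known exactly. Their poses are not given: they have to be found in the camera images.
- loader: dispenser, fixed: light wooden board 380x150x8 mm. Origin on the worktop below the fence's inner face at the hood's mouth; +x = feed direction (to the robot's right), +y into the fence (away from the robot), z up. Board x -200..180, y -120..30, top z 8 mm. A seated pack's centre is at x 80..90 (as the stop is set), y -42.5, its rear end 20..30 mm inside the mouth
- hood (a point): centre of the hood's open mouth (dispenser frame x 0, y -57, z 28 mm). The clear roof covers x 0..170, y -120..14, underside z 48, top z 53 mm; its outer side wall stands at y -120..-114. All rigid. Only the stick reaches far enough in
- fence: fence rail along the far side of the board, darker wood, rigid; same origin and axes as the dispenser: inner face is the plane y = 0, x -200..180, top at z 48 mm
- stop: end stop under the hood, darker wood; same origin and axes as the dispenser. Its adjustable pad spans y -113..-1, z 10..40 mm; its face is set anywhere between x 140 and 150, differently each time and not shown by this pose: find it by feel. It does not give. Pushing the stick with about 12 N leaves 6 to 14 N here, as fence and board rub
- pack: coffee-filter pack, plain beige carton 85x120x28 mm (x, y, z), 0.18 to 0.35 kg; origin at the centre of its underside. Starts on the open part of the board (z 8 mm), 12 to 27 mm off the fence, skewed up to 0.15 rad; its y points roughly along the feed, its -x to the fence. Slides at 1 to 4 N, crushed by 17 N against fence or stop
- stick: wooden push stick, 0.14 kg, 187 mm long, standing on the worktop; origin on its underside, +x where the nose points, z up. Grip plate 16 mm thick: x -50..35, y -8..8, z 0..60 mm; grasp across y near x -5, z 35. Nose bar x 35..90, y -8..8, z 0..22. Heel x -57..-45, y -22..22, z 0..10
- notch (a point): inner corner of the stick's head (stick frame x 100, y 0, z 11 mm). Head z 0..22: cross plate x 90..100, y -8..34, and cheek x 90..130, y -8..0, a notch open to +x and +y. It takes the pack's rear corner away from the fence: plate behind, cheek along the outer side. The plate's end face (y 34) can push the pack's side
- timer: kitchen timer, 64 mm wide, 45 high, near the front edge of the worktop; leave it alone; origin at the centre of its underside
- matches: match box 37 x 55 x 16 mm at the right; leave it alone; origin at the centre of its underside
- peeler: vegetable peeler 170 x 25 x 18 mm lying behind the push stick; leave it alone; origin at the centre of its underside
- tumbler: glass tumbler, 80 mm wide, 91 high, at the back left; leave it alone; origin at the centre of its underside

How it is judged:
By the outcome, as a careful person would: the job done as asked, in the order asked, and still so for the second after the job is handed in, with the robot touching nothing.
It also fails if it takes over 72 s, if anything falls off the work surface, if the arm or the gripper's body presses on something with over 40 N, if the wrist force passes 120 N, or if a joint passes its speed limit or range.

## Robot

A 7-joint arm with a two-finger parallel gripper is mounted at the origin on a cart in front of the work surface, level with it; the furniture and walls round the work are solid. World frame = base frame: x ahead of the robot, y to its left, z up, the work surface at z = 0. Lengths are in m, angles in rad, forces in N, time in s.
With the tool pointing down it reaches from about 0.425 to 0.875 m from the base axis. Payload 9.9 kg.
Tool frame: the origin (TCP) lies on the centre line of the jaws, within the pads' length; the fingertips stand 22 mm ahead of it and the grasp point (between the pads) lies 3 mm ahead of it; z points along the fingers, y is the line along which they close (so a half turn about z gives the same grasp; the last joint's range is limited). The gripper opens to 85 mm and grips with 20 to 120 N. Pads are 22 mm wide; open, the fingers measure 114 mm over their backs; the gripper's body (76 mm by 85 mm) begins 54 mm behind the grasp point. The pads swing forward as they close: fully open they stand 13 mm farther back than shut.
Start: joints at [-1.285, 0.576, 0.025, 1.437, -0.015, 1.129, -0.057], TCP at [0.244, 0.629, 0.253] pointing down, gripper open.
Joint ranges: [-2.76, 2.76], [-0.34, 2.15], [-1.52, 1.57], [0.19, 2.46], [-1.09, 4.23], [0.17, 1.99], [-2.82, 2.82]. Speed limits (rad/s): [2.22, 2.22, 3.01, 3.01, 3.14, 3.14, 3.14].

## Interface

Orientations are given as a rotation vector (axis times angle).
In Python, from rig import * gives the robot as it stands.
- The arm moves only by the tool send_rows, never from a script. Its argument "series" is text: rows parted by semicolons, each of 4 numbers parted by spaces: the shift along the tool's x, y, z in units of 25 mm (1.0 is 25 mm), then the turn about the tool's z in units of 6 degrees (1.0 is 6 degrees). In form: dx dy dz twist; .... A call has 1 to 12 rows; each row is the pose to reach, as a shift and turn from the pose commanded when the call began, along the tool's axes at that moment; what a row does not reach only later rows make up. A row lasts 1/12 s, in which the tool goes at most 41.7 mm and 7.16 degrees, less where a joint would pass 70% of its speed; a pose out of reach is approached as far as the arm can. A call with a gripper value outside its range is refused whole. "jaw" is the opening, from 0 (shut) to 1 (fully open), set as the call begins (left out, the last holds). The fingers move at their own pace and stop on an object; "newtons" is the grip in N (left out, the last holds). Time passes only in rows, so rows that repeat a pose let the fingers close. It gives the time, the measured TCP pose, the force, the opening and the grip force at its end, in the units of the state.
- get_obs(): the state, without advancing time (a new reading comes with each control period).
- get_image(name): name is "scene" or "top" or "wrist"; returns a dict with "color" (384x512x3 uint8, blue, green, red), "vfov" (degrees; the focal length in pixels is half the picture's height over the tangent of half this angle, whatever the lens; pixels are square), "cx", "cy" (the principal point, pixels), "world_from_camera" (4x4, takes a point from camera to world coordinates); the wrist camera has in their place "T_tool_cam" (4x4, takes a point from camera to tool coordinates, whose origin is the TCP and whose axes are the flange's). Camera axes: x right, y up, looking along -z (the intrinsics and any distortion apply to the point x, -y, -z); pixel columns grow to the right and rows downward; lengths in m; the calibration is good to about 2 mm. A picture is of the moment at which its call begins: read the wrist's pose just before it. There is no depth.
- hand_in(): hands the job in; it is judged then, once.
The state is a dict: "time_s": time; "joints": joint angles; "qvel": joint speeds; "effort": joint torques, N m; "eef_pos": TCP position; "tool_rot": TCP orientation; "contact_force": force on the tool from outside, world axes, zero at the start; "wrist_torque": the same for the moment, N m; "width": opening from 0.0 (shut) to 1.0 (fully open); "grip_force": force on a finger pad.
Only numpy, scipy, OpenCV 4.12 (cv2) and the standard library are available. Lean on these libraries where they do the work, as an engineer would, in place of code of your own. Each camera call takes 0.05 s, during which the arm holds its last target. There are 200 camera calls.

## Working session

There is one attempt and no reset: what is moved stays moved. The work goes in short steps, Python scripts to look and compute and a tool call to move; the robot and the scene stay as the last step left them, time stands still between calls to the robot, and variables do not carry over. Pictures are saved under pics/ and viewed, at most 10 in all, crops included, and the job is handed in when it is done.

Besides the shell and the picture viewer there is one more tool, called after "Request:" in YAML: its name, and indented under it one key for each argument. send_rows: Moves the arm, as the interface text tells. Its arguments: {"type":"object","properties":{"series":{"type":"string"},"jaw":{"type":"number"},"newtons":{"type":"number"}},"required":["series"]}

```bash
mkdir -p pics; ls; python3 - <<'E'
from rig import *
import cv2,numpy as np
o=get_obs();print(o)
for n in("scene","top"):
    d=get_image(n);cv2.imwrite(f"pics/{n}0.png",d["color"]);print(n,{k:v for k,v in d.items() if k!="color"})
a=[cv2.imread(f"pics/{n}0.png") for n in("scene","top")]
cv2.imwrite("pics/both0.png",cv2.resize(np.vstack(a),(400,600)))
E
```

```text
pics
{'time_s': 0.0, 'joints': array([-1.28479585,  0.57651823,  0.02483409,  1.43792367, -0.01504424,
        1.12896489, -0.05646639]), 'qvel': array([-0.00071949, -0.00093381,  0.00160027,  0.00021486, -0.00062039,
       -0.0001513 , -0.00046068]), 'effort': array([ 1.44417147e-03, -7.65767169e+01,  2.25098200e+00, -2.85973155e+01,
        1.53244450e-02,  1.25868648e-02,  3.61084346e-05]), 'eef_pos': array([0.24379016, 0.62899345, 0.25244618]), 'tool_rot': array([-5.77440953e-01, -3.08780192e+00,  2.52802649e-03]), 'contact_force': array([-0.53976997, -0.39089784,  0.67775755]), 'wrist_torque': array([ 0.04178792, -0.01046559,  0.06851494]), 'grip_force': 0.0, 'width': 0.9995588761077707}
scene {'vfov': 44.43767904995337, 'cx': 250.11675812949306, 'cy': 188.29408560918895, 'world_from_camera': array([[ 0.6980154 ,  0.50253511, -0.51013034, -0.37444921],
       [-0.71607017,  0.48562529, -0.5014096 , -0.85427081],
       [-0.00424373,  0.71528074,  0.69882433,  1.29713136],
       [ 0.        ,  0.        ,  0.        ,  1.        ]])}
top {'vfov': 45.46562059864766, 'cx': 255.26360967968753, 'cy': 187.89066293533466, 'world_from_camera': array([[ 0.01043397,  0.98872187, -0.14939942,  0.30935633],
       [-0.99973353,  0.0133913 ,  0.01880249,  0.03122146],
       [ 0.02059109,  0.14916343,  0.98859814,  1.50036531],
       [ 0.        ,  0.        ,  0.        ,  1.        ]])}
```

View pics/top0.png

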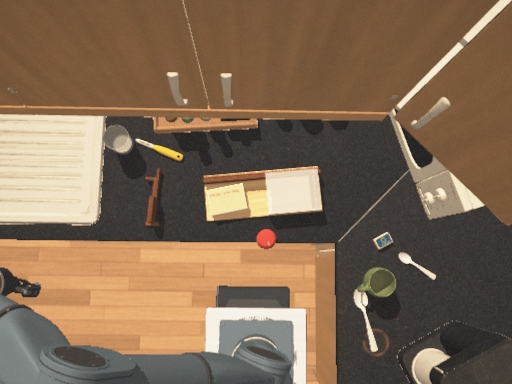

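View pics/scene0.png

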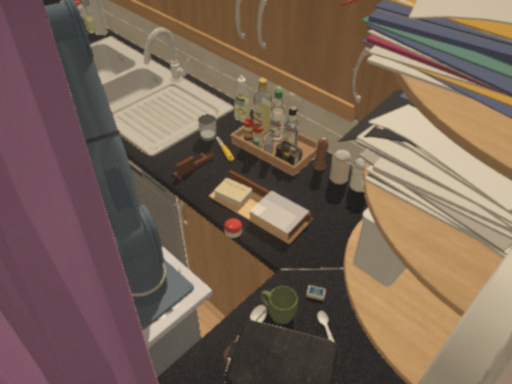

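The top view shows the stick at about (153,198), the dispenser spanning (205–322, 167–221) with the pack at (227,201), the red timer at (266,239), the peeler at (160,150) and the tumbler at (119,139). I'll enlarge it to get the outlines.

```bash
cat > h.py <<'E'
from rig import *
import cv2,numpy as np
from scipy.spatial.transform import Rotation as R
def ray(d,uv,T=None):
    T=d["world_from_camera"] if T is None else T
    h,w=d["color"].shape[:2];f=h/2/np.tan(np.radians(d["vfov"]/2))
    uv=np.atleast_2d(np.float64(uv))
    c=np.c_[(uv[:,0]-d["cx"])/f,-(uv[:,1]-d["cy"])/f,-np.ones(len(uv))]
    return T[:3,3],c@T[:3,:3].T
def plane(d,uv,z,T=None):
    o,r=ray(d,uv,T);return o+r*((z-o[2])/r[:,2])[:,None]
def proj(d,P,T=None):
    T=d["world_from_camera"] if T is None else T
    h,w=d["color"].shape[:2];f=h/2/np.tan(np.radians(d["vfov"]/2))
    c=(np.atleast_2d(P)-T[:3,3])@T[:3,:3]
    return np.c_[d["cx"]+f*c[:,0]/-c[:,2],d["cy"]-f*c[:,1]/-c[:,2]]
def tool():
    o=get_obs();T=np.eye(4);T[:3,:3]=R.from_rotvec(o["tool_rot"]).as_matrix();T[:3,3]=o["eef_pos"];return T,o
E
python3 - <<'E'
from h import *
t=cv2.imread("pics/top0.png");s=cv2.imread("pics/scene0.png")
a=cv2.resize(t[160:236,135:335],None,fx=4,fy=4,interpolation=cv2.INTER_CUBIC)
b=cv2.resize(s[145:245,165:325],(800,500)[:2],interpolation=cv2.INTER_CUBIC)[:, :]
b=cv2.resize(s[145:245,165:325],None,fx=2.9,fy=2.9,interpolation=cv2.INTER_CUBIC)
c=np.zeros((304+290,800,3),np.uint8);c[:304]=a;c[304:304+b.shape[0],:b.shape[1]]=b[:290]
cv2.imwrite("pics/crop.png",c)
E
```

```text
(no output)
```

View pics/crop.png

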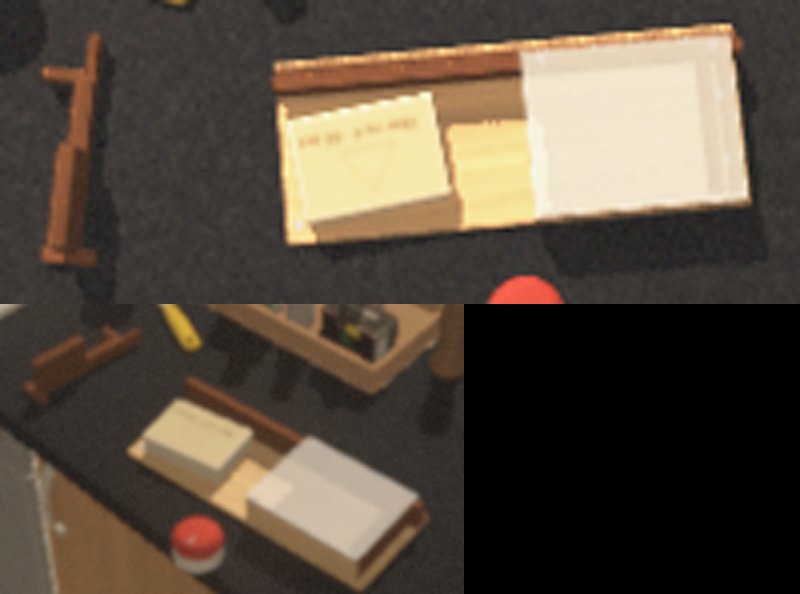

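The crop shows the stick with its heel near the robot at (68,255), head at the top at (70,75) with the plate pointing left, so nose is along world +x. The pack top's corners are at (288,115), (433,93), (452,193) and (312,222).

```bash
cat >> h.py <<'E'
def ang(v): return np.degrees(np.arctan2(v[1],v[0]))
E
python3 - <<'E'
from h import *
np.set_printoptions(precision=4,suppress=True)
d=get_image("top")
c=lambda *p: np.array(p)/4.+[135,160]
def w(z,*p): return plane(d,c(*p),z)[:,:2]
print("board L front/back z8",w(.008,(288,244),(280,100)))
f=w(.048,(274,66),(733,28));print("fence top back edge",f,ang(f[1]-f[0]),np.linalg.norm(f[1]-f[0]))
f=w(.048,(275,72+16),(520,54+16));print("fence low edge",f)
f=w(.053,(521,52),(733,38),(748,203),(535,220));print("roof",f,"\nlen",np.linalg.norm(np.diff(f,axis=0),axis=1),[ang(v) for v in np.diff(f,axis=0)])
f=w(.036,(288,115),(433,93),(452,193),(308,223));print("pack",f,f.mean(0),np.linalg.norm(np.diff(f,axis=0),axis=1),[ang(v) for v in np.diff(f,axis=0)])
# stick mask
im=d["color"];hsv=cv2.cvtColor(im,cv2.COLOR_BGR2HSV);x0,x1,y0,y1=140,166,160,235
m=((hsv[...,2]>70)&(hsv[...,1]>90)&((hsv[...,0]<20)|(hsv[...,0]>170)))
m[:, :x0]=0;m[:,x1:]=0;m[:y0]=0;m[y1:]=0
ys,xs=np.nonzero(m);print(len(xs),xs.min(),xs.max(),ys.min(),ys.max())
print("plate top z60",w(.06,(55,147),(83,147),(48,250),(72,250)))
print("nose top z22",w(.022,(77,140),(100,38),(88,36),(44,70)),"heel z10",w(.01,(42,264),(95,262)))
T,o=tool();print("tool x,y ang",ang(T[:2,0]),ang(T[:2,1]),T[:3,3]);print(get_image("wrist")["T_tool_cam"])
E
```

```text
board L front/back z8 [[0.4239 0.1587]
 [0.5423 0.1683]]
fence top back edge [[ 0.5636  0.1702]
 [ 0.6    -0.1996]] -84.37448354552659 0.3716041302785031
fence low edge [[ 0.5457  0.1689]
 [ 0.5631 -0.0274]]
roof [[ 0.5769 -0.0279]
 [ 0.5908 -0.1988]
 [ 0.4574 -0.2094]
 [ 0.4418 -0.04  ]] 
len [0.1714 0.1338 0.1701] [np.float64(-85.34944288892508), np.float64(-175.45072553222192), np.float64(95.27319891847162)]
pack [[0.5257 0.159 ]
 [0.5453 0.0424]
 [0.4643 0.026 ]
 [0.4387 0.1408]] [0.4935 0.092 ] [0.1182 0.0827 0.1176] [np.float64(-80.47157289860931), np.float64(-168.55808470991772), np.float64(102.54517258427995)]
420 145 160 168 225
plate top z60 [[0.4942 0.3396]
 [0.4945 0.3176]
 [0.4129 0.3414]
 [0.4132 0.3227]]
nose top z22 [[0.505  0.3303]
 [0.5893 0.3152]
 [0.5909 0.325 ]
 [0.5622 0.3595]] heel z10 [[0.4052 0.3565]
 [0.4073 0.3139]]
tool x,y ang 158.81300885688975 68.81300465573115 [0.2439 0.6291 0.2527]
[[ 0.0003  0.9524  0.3048  0.0787]
 [ 1.     -0.0001 -0.0007 -0.0003]
 [-0.0006  0.3048 -0.9524 -0.1205]
 [ 0.      0.      0.      1.    ]]
```

Request:
send_rows:
  series: "-12.3 -8.1 0 -2.7;-12.3 -8.1 0 -2.7;-12.3 -8.1 0 -2.7;-12.3 -8.1 0 -2.7;-12.3 -8.1 0 -2.7;-12.3 -8.1 0 -2.7;-12.3 -8.1 0 -2.7;-12.3 -8.1 0 -2.7;-12.3 -8.1 0 -2.7;-12.3 -8.1 0 -2.7;-12.3 -8.1 0 -2.7;-12.3 -8.1 0 -2.7"
  jaw: 1
  newtons: 100

```text
time_s: 1.2
eef_pos: [0.4571, 0.3299, 0.2532]
tool_rot: [-0.137, -3.138, -0.001]
contact_force: [-0.6, 0.5, -0.1]
width: 0.999
grip_force: 0.0
```

```bash
python3 - <<'E'
from h import *
np.set_printoptions(precision=4,suppress=True)
T,o=tool();d=get_image("wrist");print(o["time_s"],T,o["joints"],d["vfov"],d["cx"],d["cy"])
W=T@d["T_tool_cam"];np.save("W1.npy",W);np.save("T1.npy",T);cv2.imwrite("pics/w1.png",d["color"])
E
```

```text
1.2 [[-0.9962  0.087  -0.0005  0.4571]
 [ 0.087   0.9962  0.0005  0.3299]
 [ 0.0006  0.0005 -1.      0.2532]
 [ 0.      0.      0.      1.    ]] [-0.6971  0.4092 -0.0158  1.7371  0.0066  0.9955  0.7686] 69.16107281150472 259.2924307402074 192.2949442815599
```

View pics/w1.png

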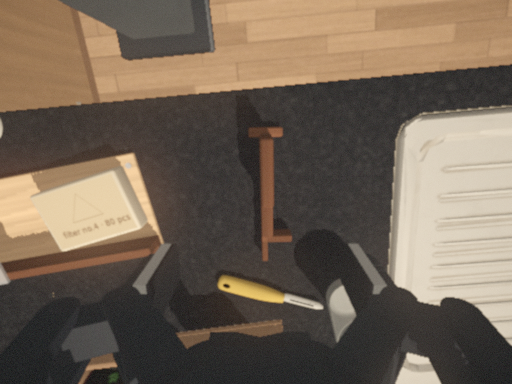

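The wrist view shows the stick running nearly vertically: heel at (265,132), grip plate about x 260–273, head plate at (278,238), cheek tip (266,260). The pack's label face is at (32,197)–(146,228), and the board's left edge runs (134,154)–(162,238).

```bash
python3 - <<'E'
from h import *
np.set_printoptions(precision=4,suppress=True)
d=get_image("wrist");W=np.load("W1.npy");im=d["color"];hsv=cv2.cvtColor(im,cv2.COLOR_BGR2HSV)
m=((hsv[...,2]>45)&(hsv[...,1]>100)&(hsv[...,0]<20)).astype(np.uint8);m[:115]=0;m[272:]=0;m[:,:230]=0;m[:,300:]=0
for r in list(range(124,268,6)):
    x=np.nonzero(m[r])[0]
    if len(x):
        v=im[r,x.min()-1:x.max()+2].astype(int).sum(1)
        print(r,x.min(),x.max(),v[::2].tolist())
w=lambda z,*p: plane(d,p,z,W)[:,:2]
f=w(.036,(32,197),(118,168),(146,228),(62,250));print("pack",f,f.mean(0),[ang(v) for v in np.diff(f,axis=0)],np.linalg.norm(np.diff(f,axis=0),axis=1))
f=w(.008,(134,154),(160,235));print("board left",f,ang(f[1]-f[0]))
E
```

```text
130 248 281 [161, 209, 208, 205, 201, 183, 212, 206, 195, 193, 272, 303, 315, 305, 310, 302, 299, 298]
136 248 281 [141, 203, 206, 202, 201, 188, 166, 161, 161, 156, 154, 166, 305, 321, 322, 324, 318, 274]
142 259 272 [148, 229, 256, 272, 274, 286, 282, 236]
148 259 272 [144, 211, 266, 271, 274, 287, 300, 248]
154 259 272 [126, 221, 268, 275, 275, 283, 282, 237]
160 259 272 [130, 213, 264, 284, 273, 279, 284, 257]
166 259 272 [139, 220, 270, 280, 279, 286, 284, 268]
172 259 272 [109, 212, 262, 280, 285, 296, 301, 256]
178 260 272 [156, 240, 282, 294, 292, 306, 291, 212]
184 260 273 [159, 234, 276, 284, 291, 291, 307, 203]
190 260 273 [159, 240, 291, 295, 295, 299, 305, 202]
196 260 273 [156, 234, 290, 296, 307, 310, 304, 198]
202 260 273 [121, 231, 288, 296, 294, 316, 307, 214]
208 260 271 [138, 257, 300, 301, 305, 305, 272]
214 260 271 [120, 250, 282, 287, 296, 290, 273]
220 260 272 [129, 243, 271, 290, 299, 301, 274, 144]
226 260 272 [130, 226, 282, 285, 298, 308, 280, 128]
232 261 289 [172, 259, 277, 283, 309, 302, 238, 165, 168, 161, 147, 145, 162, 161, 163, 163]
238 260 291 [125, 234, 319, 326, 313, 320, 310, 292, 294, 295, 295, 283, 299, 298, 290, 294, 191]
244 261 266 [137, 272, 294, 265]
250 261 266 [143, 264, 289, 279]
256 262 267 [211, 297, 303, 202]
pack [[0.4673 0.0375]
 [0.4396 0.1561]
 [0.5227 0.1735]
 [0.5451 0.0527]] [0.4937 0.1049] [np.float64(103.13471799678807), np.float64(11.849484253338906), np.float64(-79.51553138158339)] [0.1218 0.085  0.1229]
board left [[0.4279 0.1667]
 [0.5474 0.1779]] 5.353406328118737
```

```bash
python3 - <<'E'
from h import *
np.set_printoptions(precision=4,suppress=True)
d=get_image("wrist");W=np.load("W1.npy")
w=lambda z,*p: plane(d,p,z,W)[:,:2]
f=w(.06,(266,142),(266.9,199));print("plate centreline",f,ang(f[1]-f[0]))
f=w(.022,(266.2,208),(266.4,226));print("nose centreline",f,ang(f[1]-f[0]))
f=w(.06,(266,138.5),(267,205));print("plate ends",f)
f=w(.022,(264,259),(291.5,240));print("cheek tip, plate end",f)
f=w(.01,(248,127),(282,127));print("heel back",f)
E
```

```text
plate centreline [[0.4205 0.3408]
 [0.4878 0.3365]] -3.6392909716278194
nose centreline [[0.5137 0.3346]
 [0.5402 0.3328]] -3.942630423416046
plate ends [[0.4166 0.3411]
 [0.4954 0.3361]]
cheek tip, plate end [[0.5915 0.3252]
 [0.5647 0.3662]]
heel back [[0.4062 0.3201]
 [0.4099 0.3633]]
```

```bash
python3 - <<'E'
from h import *
np.set_printoptions(precision=4,suppress=True)
d=get_image("scene");t=get_image("top")
c=lambda *p: np.array(p)/2.9+[165,145-304/2.9]
w=lambda z,*p: plane(d,c(*p),z)[:,:2]
print("plate top",w(.06,(33,383),(82,342)));print("board LF",w(.008,(128,452)));f=w(.036,(180,400),(252,435),(213,472),(145,436));print("pack",f,f.mean(0))
w1=get_image("wrist");W=np.load("W1.npy")
# triangulate: plate front/back top corners and board corner, top+wrist
def tri(a,b):
    A=[];B=[]
    for o,r in(a,b):
        r=r[0]/np.linalg.norm(r[0]);P=np.eye(3)-np.outer(r,r);A.append(P);B.append(P@o)
    x=np.linalg.lstsq(np.vstack(A),np.hstack(B),rcond=None)[0]
    return x
C=lambda p: np.array(p)/4.+[135,160]
print("pack corner tri top+wrist",tri(ray(t,C((288,115))),ray(w1,(146,228),W)),tri(ray(t,C((288,115))),ray(d,c((180,400)))))
print("tcp proj in top",proj(t,[.4571,.3299,.2532]),"scene",proj(d,[.4571,.3299,.2532]))
a=t["color"][160:260,90:230];b=d["color"][100:200,130:270]
cv2.imwrite("pics/g.png",cv2.resize(np.hstack([a,b]),None,fx=2.8,fy=2.8,interpolation=cv2.INTER_CUBIC))
E
```

```text
plate top [[0.3927 0.3032]
 [0.4941 0.3199]]
board LF [[0.426  0.1546]]
pack [[0.5243 0.1557]
 [0.5435 0.0385]
 [0.4602 0.0274]
 [0.4442 0.1386]] [0.493  0.0901]
pack corner tri top+wrist [0.5308 0.1618 0.013 ] [0.5267 0.159  0.0321]
tcp proj in top [[136.8904 201.0779]] scene [[179.3516 122.0595]]
```

View pics/g.png

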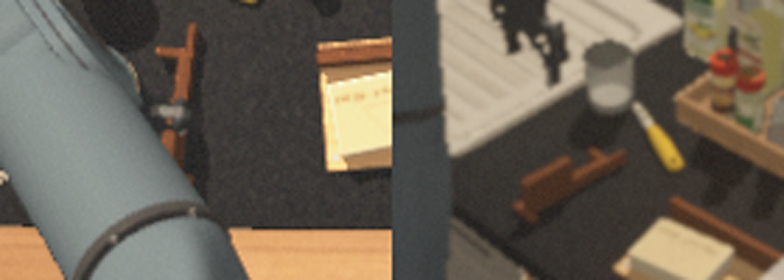

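Top and scene agree on the pack (0.493, 0.091), while the wrist view is offset by about 8 mm. I'll descend to just above the stick and check from close up.

Request:
send_rows:
  series: "0 0.1 5.8 0;0 0.1 5.8 0;0 0.1 5.8 0;0 0.1 5.8 0;0 0.1 5.8 0"

```text
time_s: 1.92
eef_pos: [0.4551, 0.3309, 0.1039]
tool_rot: [-0.134, -3.133, 0.008]
contact_force: [-1.0, -0.9, -0.5]
width: 1.004
grip_force: 0.0
```

```bash
python3 - <<'E'
from h import *
np.set_printoptions(precision=4,suppress=True)
T,o=tool();d=get_image("wrist");print(o["time_s"],T[:3,3],ang(T[:2,0]))
W=T@d["T_tool_cam"];np.save("W2.npy",W);cv2.imwrite("pics/w2.png",d["color"])
im=d["color"];hsv=cv2.cvtColor(im,cv2.COLOR_BGR2HSV)
m=((hsv[...,2]>45)&(hsv[...,1]>100)&(hsv[...,0]<20)).astype(np.uint8)
n,l,s,_=cv2.connectedComponentsWithStats(m);print(s[1:][s[1:,4]>300])
print("TCP axis at z .06/.2532:",proj(d,[[T[0,3],T[1,3],.06],[T[0,3],T[1,3],.08]],W))
E
```

```text
1.9167 [0.4551 0.3309 0.1039] 175.092133037827
[[   0    0  215  106 9842]
 [ 207    0  305   81 9849]
 [ 240  145   70  191 5435]
 [   0  321   29   33  387]]
TCP axis at z .06/.2532: [[259.6603 231.0133]
 [259.5434 245.9098]]
```

View pics/w2.png

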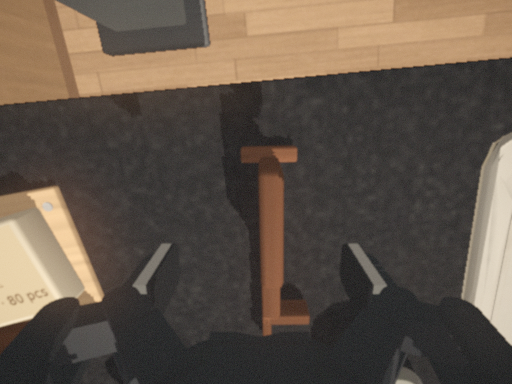

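The close view shows the grip plate at x≈271 against the jaw centre at 259, i.e. about 7 mm to +tool y, with no skew. I'll correct, descend and grasp.

Request:
send_rows:
  series: "-0.2 0.3 0 0;-0.2 0.3 1.4 0;-0.2 0.3 2.7 0;-0.2 0.3 2.7 0;-0.2 0.3 2.7 0"

```text
time_s: 2.38
eef_pos: [0.4637, 0.3396, 0.0417]
tool_rot: [-0.136, -3.138, 0.0]
contact_force: [-0.4, -0.2, 1.1]
width: 0.998
grip_force: 0.0
```

Request:
send_rows:
  series: "0 0 0 0;0 0 0 0;0 0 0 0;0 0 0 0;0 0 0 0;0 0 0 0;0 0 0 0;0 0 0 0"
  jaw: 0
  newtons: 100

```text
time_s: 3.05
eef_pos: [0.4637, 0.3392, 0.0417]
tool_rot: [0.137, 3.138, 0.001]
contact_force: [-0.6, -0.2, 8.0]
width: 0.175
grip_force: 98.2
```

Gripped at the expected width. Now I'll lift, turn the stick to the feed direction and hover near the pack's front side.

Request:
send_rows:
  series: "0 0 -1 0;0 0 -2.5 0;0 0 -4 0;0 0 -5 0;1 -3 -5 5;2 -6.4 -5 9;2 -6.4 -5 13.33;2 -6.4 -5 13.33;2 -6.4 -5 13.33;2 -6.4 -5 13.33;2 -6.4 -5 13.33;2 -6.4 -5 13.33"

```text
time_s: 4.05
eef_pos: [0.3995, 0.1836, 0.1661]
tool_rot: [-1.634, -2.683, -0.001]
contact_force: [-0.3, 1.2, -1.7]
width: 0.171
grip_force: 97.9
```

Request:
send_rows:
  series: "0 0 0 0;0 0 0 0;0 0 0 0;0 0 0 0;0 0 0 0"

```text
time_s: 4.47
eef_pos: [0.3996, 0.1839, 0.1658]
tool_rot: [-1.622, -2.69, 0.0]
contact_force: [-0.2, 0.5, -1.6]
width: 0.175
grip_force: 97.8
```

```bash
python3 - <<'E'
from h import *
np.set_printoptions(precision=4,suppress=True)
T,o=tool();d=get_image("wrist");print(o["time_s"],T[:3,3],ang(T[:2,0]),o["joints"],o["contact_force"],o["wrist_torque"])
W=T@d["T_tool_cam"];np.save("W3.npy",W);cv2.imwrite("pics/w3.png",d["color"])
E
```

```text
4.4667 [0.3996 0.1839 0.1658] 117.81935173419592 [-0.7354  0.365   0.2664  2.1522 -0.1577  0.6423  0.1264] [-0.1518  0.5471 -1.561 ] [0.0124 0.0088 0.0234]
```

View pics/w3.png

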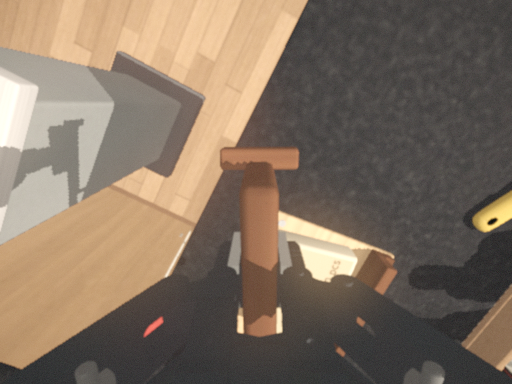

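The wrist view shows the stick held squarely in the jaws, but the turn was rate-limited: tool x is at 117.8°, so 22.8° remain. I'll finish the turn and check with the fixed cameras.

Request:
send_rows:
  series: "0 0 0 3.8;0 0 0 3.8;0 0 0 3.8;0 0 0 3.8;0 0 2 3.8;0 0 3.5 3.8;0 0 3.5 3.8;0 0 3.5 3.8"

```text
time_s: 5.18
eef_pos: [0.3983, 0.183, 0.077]
tool_rot: [-2.121, -2.315, 0.008]
contact_force: [-0.6, -0.4, -0.7]
width: 0.17
grip_force: 97.7
```

```bash
python3 - <<'E'
from h import *
np.set_printoptions(precision=4,suppress=True)
T,o=tool();print(o["time_s"],T[:3,3],ang(T[:2,0]),o["joints"],o["contact_force"])
t=get_image("top");d=get_image("scene");w=get_image("wrist")
for n,i in(("t4",t),("s4",d),("w4",w)): cv2.imwrite(f"pics/{n}.png",i["color"])
a=cv2.resize(t["color"][155:255,140:280],None,fx=2.8,fy=2.8,interpolation=cv2.INTER_CUBIC)
b=cv2.resize(d["color"][140:240,160:300],None,fx=2.8,fy=2.8,interpolation=cv2.INTER_CUBIC)
c=cv2.resize(w["color"],(392,294))
cv2.imwrite("pics/c4.png",np.vstack([np.hstack([a,b]),np.hstack([c,c*0])]))
E
```

```text
5.1833 [0.3983 0.183  0.077 ] 95.01913447597 [-0.7211  0.5343  0.2653  2.2435 -0.3448  0.4064 -0.0843] [-0.6226 -0.3619 -0.7436]
```

View pics/c4.png

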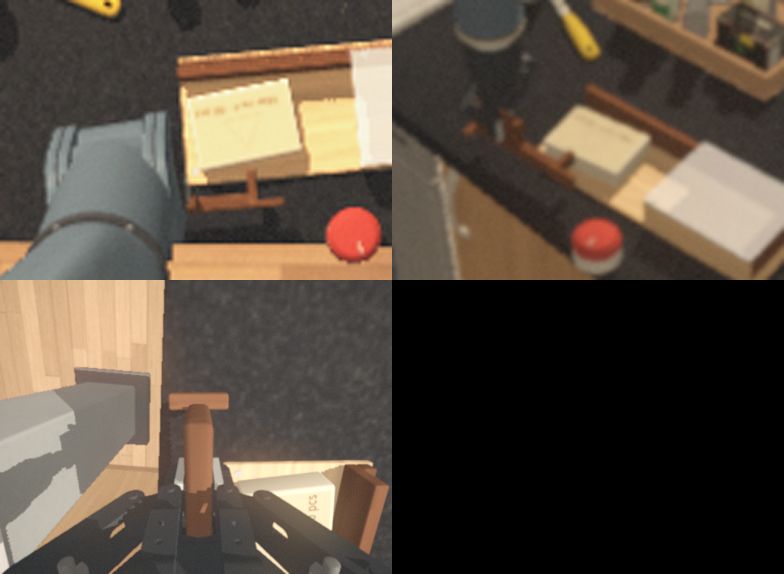

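The top view (upper left) shows the stick parallel to the fence, its plate end at crop (250,173), cheek tip at (283,202), just in front of the pack's side. The timer at (353,234) is clear.

```bash
python3 - <<'E'
from h import *
np.set_printoptions(precision=4,suppress=True)
t=get_image("top");C=lambda *p: np.array(p)/2.8+[140,155]
w=lambda z,*p: plane(t,C(*p),z)[:,:2]
T,o=tool();ex=-T[:2,0];ey=T[:2,1]
st=lambda p: np.c_[(p-T[:2,3])@ex,(p-T[:2,3])@ey]*1000
print("top-cam stick pts rel TCP (stick axes): plate end, cheek tip, nose edge",st(w(.057,(251,173),(284,203),(200,207))))
print("pack corners",st(w(.036,(184,97),(291,80),(302,151),(199,172))))
print("board LF, fence back L, fence inner bottom(z8)?",st(w(.008,(189,184))),st(w(.048,(178,60))),)
print("roof",st(w(.053,(351,51),(362,167))))
d=get_image("wrist");W=T@d["T_tool_cam"];K=lambda *p:(np.array(p)-[0,280])*512/392
w=lambda z,*p: plane(d,K(*p),z,W)[:,:2]
print("wrist: board back-left, pack rear edge corners, fence left end top",st(w(.008,(230,462),(340,461))),st(w(.036,(238,484),(330,474))),st(w(.048,(344,466),(363,464))))
E
```

```text
top-cam stick pts rel TCP (stick axes): plate end, cheek tip, nose edge [[103.2388  24.8052]
 [137.8678 -11.5945]
 [ 43.7269  -9.0462]]
pack corners [[ 31.7103 119.8336]
 [155.9541 130.6699]
 [162.578   47.5598]
 [ 43.5792  32.2129]]
board LF, fence back L, fence inner bottom(z8)? [[29.2261 21.7405]] [[ 28.3515 161.3042]]
roof [[226.8773 156.5551]
 [228.7479  22.657 ]]
wrist: board back-left, pack rear edge corners, fence left end top [[ 19.935   31.0813]
 [ 18.9426 141.2032]] [[ 27.3188  34.4928]
 [ 17.4176 114.3339]] [[  3.2714 115.8021]
 [  1.5116 130.6166]]
```

Request:
send_rows:
  series: "0 0 0.5 0;0 0 1 0;0 0 1 0;0 0 1 0;0 0 1 0"

```text
time_s: 5.85
eef_pos: [0.4, 0.1841, 0.0543]
tool_rot: [2.124, 2.315, 0.002]
contact_force: [-0.2, -0.3, -1.2]
width: 0.175
grip_force: 97.9
```

Request:
send_rows:
  series: "0 0.05 0 0;0 0.1 0 0;0 0.15 0 0;0 0.2 0 0;0 0.25 0 0;0 0.3 0 0;0 0.35 0 0;0 0.4 0 0;0 0.45 0 0;0 0.5 0 0;0 0.55 0 0;0 0.6 0 0"

```text
time_s: 6.85
eef_pos: [0.4143, 0.185, 0.0532]
tool_rot: [-2.124, -2.314, 0.001]
contact_force: [-1.2, 0.1, -1.5]
width: 0.173
grip_force: 98.0
```

Request:
send_rows:
  series: "0 0.04 0 0;0 0.08 0 0;0 0.12 0 0;0 0.16 0 0;0 0.2 0 0;0 0.24 0 0;0 0.28 0 0;0 0.32 0 0;0 0.36 0 0;0 0.36 0 0"

```text
time_s: 7.68
eef_pos: [0.421, 0.1858, 0.0529]
tool_rot: [-2.122, -2.312, 0.006]
contact_force: [-8.6, 2.6, 0.8]
width: 0.17
grip_force: 98.5
```

Request:
send_rows:
  series: "0 0.03 0 0;0 0.06 0 0;0 0.09 0 0;0 0.12 0 0;0 0.12 0 0"

```text
time_s: 8.1
eef_pos: [0.422, 0.1861, 0.0526]
tool_rot: [-2.121, -2.31, 0.01]
contact_force: [-14.3, 2.8, 2.3]
width: 0.177
grip_force: 98.9
```

Request:
send_rows:
  series: "0 -0.06 0 0;0 -0.1 0 0;0 -0.1 0 0"

```text
time_s: 8.35
eef_pos: [0.4218, 0.1861, 0.0529]
tool_rot: [-2.122, -2.313, 0.005]
contact_force: [-5.7, 1.8, -0.8]
width: 0.174
grip_force: 98.2
```

```bash
python3 - <<'E'
from h import *
np.set_printoptions(precision=4,suppress=True)
t=get_image("top");im=t["color"];cv2.imwrite("pics/t5.png",im);old=cv2.imread("pics/t4.png")
T,o=tool();print(o["eef_pos"],o["contact_force"])
for n,i in(("old",old),("new",im)):
    for c in(208,214,220,226,232,238,242): print(n,c,"r174+",i[174:202,c].astype(int).sum(1).tolist())
    for r in(192,198,204): print(n,"row",r,"c236+",i[r,230:256].astype(int).sum(1).tolist())
E
```

```text
[0.4222 0.1861 0.053 ] [-5.7835  1.7937 -0.9679]
old 208 r174+ [183, 463, 467, 339, 302, 322, 318, 306, 230, 167, 314, 378, 386, 405, 406, 490, 659, 669, 657, 671, 672, 673, 689, 686, 683, 661, 646, 637]
old 214 r174+ [280, 438, 381, 275, 296, 317, 317, 250, 166, 233, 340, 385, 393, 397, 549, 658, 664, 653, 649, 619, 585, 573, 625, 647, 652, 653, 654, 658]
old 220 r174+ [479, 486, 335, 311, 316, 317, 314, 238, 165, 307, 372, 391, 394, 670, 693, 665, 653, 648, 640, 624, 608, 629, 646, 641, 636, 642, 649, 651]
old 226 r174+ [488, 420, 293, 301, 316, 315, 253, 167, 244, 340, 386, 398, 696, 705, 657, 653, 647, 617, 601, 625, 649, 648, 633, 638, 647, 656, 652, 650]
old 232 r174+ [485, 327, 310, 317, 310, 307, 234, 153, 314, 384, 386, 656, 678, 651, 647, 641, 606, 568, 618, 646, 648, 636, 640, 647, 640, 650, 650, 652]
old 238 r174+ [445, 276, 297, 314, 307, 236, 162, 234, 343, 375, 632, 668, 653, 653, 647, 618, 580, 593, 634, 651, 651, 651, 653, 654, 649, 651, 656, 653]
old 242 r174+ [387, 298, 317, 309, 318, 227, 152, 324, 385, 643, 684, 656, 659, 662, 657, 661, 658, 659, 655, 651, 650, 6
[... 1312 characters left out ...]
18, 601, 653, 643, 617, 578, 595, 636, 649, 649, 652, 650, 651, 651, 650, 653, 655, 649, 653, 655]
new 242 r174+ [385, 308, 312, 311, 309, 238, 285, 391, 415, 603, 667, 667, 661, 657, 658, 656, 654, 656, 653, 650, 653, 653, 652, 651, 651, 653, 654, 652]
new row 192 c236+ [633, 633, 635, 647, 651, 649, 653, 650, 652, 654, 650, 650, 653, 657, 644, 378, 423, 546, 613, 610, 608, 607, 609, 608, 612, 612]
new row 198 c236+ [643, 644, 653, 654, 651, 653, 652, 654, 655, 652, 650, 652, 651, 655, 658, 636, 393, 487, 619, 622, 621, 624, 625, 622, 624, 623]
new row 204 c236+ [654, 651, 653, 653, 651, 652, 651, 650, 655, 655, 655, 653, 653, 658, 665, 665, 633, 392, 489, 622, 624, 624, 631, 627, 624, 629]
```

```bash
python3 - <<'E'
from h import *
np.set_printoptions(precision=1,suppress=True)
d=get_image("wrist");cv2.imwrite("pics/w5.png",d["color"]);C=d["T_tool_cam"]
for s0 in(-5,0,):
  for p in(0,5,-5):
    a=np.radians(p);S=np.array([(-57,-22,10),(-57,22,10),(-57,22,0),(-50,-8,60),(-50,8,60),(35,-8,60),(35,8,60),(-45,22,10)],float)
    v=S-[s0,0,41.7];v=np.c_[v[:,0]*np.cos(a)-v[:,2]*np.sin(a),v[:,1],v[:,0]*np.sin(a)+v[:,2]*np.cos(a)]
    print(s0,"nose up",p,proj(d,np.c_[-v[:,0],v[:,1],-v[:,2]]/1000,C).tolist().__repr__()[:0],proj(d,np.c_[-v[:,0],v[:,1],-v[:,2]]/1000,C).round(1).tolist())
im=d["color"].astype(int)
print("col 232 rows140+",im[140:180,232].sum(1).tolist());print("col 262 rows 140+",im[140:180,262].sum(1).tolist());print("col 262 rows 300+",im[300:350,262].sum(1).tolist())
print("row158 cols",im[156,210:310].sum(1).tolist())
E
```

```text
-5 nose up 0  [[220.4, 153.2], [300.5, 153.2], [298.1, 150.3], [240.2, 193.4], [281.7, 193.4], [243.9, 362.3], [277.3, 362.3], [299.6, 174.4]]
-5 nose up 5  [[221.7, 157.0], [299.2, 157.1], [296.9, 155.5], [240.8, 186.9], [281.0, 186.9], [243.4, 365.9], [277.8, 365.9], [298.5, 177.9]]
-5 nose up -5  [[219.0, 149.8], [302.0, 149.9], [299.5, 145.5], [239.7, 201.0], [282.4, 201.0], [244.3, 358.1], [276.8, 358.2], [300.7, 171.4]]
0 nose up 0  [[220.0, 144.0], [301.0, 144.0], [298.5, 141.6], [240.0, 180.8], [282.0, 180.9], [243.7, 354.2], [277.5, 354.2], [300.0, 165.7]]
0 nose up 5  [[221.4, 148.1], [299.5, 148.2], [297.1, 147.1], [240.6, 174.4], [281.3, 174.4], [243.3, 356.8], [278.0, 356.8], [298.8, 169.3]]
0 nose up -5  [[218.5, 140.5], [302.6, 140.5], [300.0, 136.6], [239.3, 188.6], [282.8, 188.6], [244.1, 351.0], [277.1, 351.0], [301.2, 162.6]]
col 232 rows140+ [208, 238, 217, 232, 222, 220, 253, 291, 327, 374, 400, 406, 407, 407, 422, 405, 401, 400, 394, 396, 391, 392, 394, 405, 404, 410, 422, 397, 366, 307, 195, 161, 168, 166, 163, 154, 161, 163, 159, 178]
col 262 rows 140+ [233, 2
[... 275 characters left out ...]
1, 241, 239, 233, 229, 233, 244, 230, 240, 237, 232, 247, 236, 251, 244, 237, 230, 221, 227, 235, 234, 234, 235, 219, 206, 186, 174, 171, 167, 161, 167, 172, 170, 153, 181, 182, 185, 169]
row158 cols [157, 165, 174, 162, 190, 177, 177, 188, 183, 193, 264, 326, 375, 407, 408, 399, 411, 410, 408, 401, 400, 396, 401, 403, 404, 398, 393, 399, 401, 396, 397, 403, 397, 409, 401, 400, 410, 405, 394, 405, 414, 402, 408, 401, 405, 405, 399, 408, 399, 404, 393, 404, 396, 405, 407, 400, 401, 400, 401, 399, 398, 411, 404, 397, 398, 397, 409, 409, 402, 399, 401, 402, 398, 399, 390, 404, 407, 406, 399, 404, 400, 400, 406, 399, 400, 407, 402, 418, 385, 274, 214, 204, 210, 229, 208, 212, 220, 211, 205, 222]
```

```bash
python3 - <<'E'
from h import *
t=cv2.imread("pics/t5.png");s=get_image("scene")["color"];w=cv2.imread("pics/w5.png")
a=cv2.resize(t[165:240,180:280],(800,600)[:2],interpolation=cv2.INTER_CUBIC)[:, :]
a=cv2.resize(t[168:228,195:265],(420,360),interpolation=cv2.INTER_CUBIC)
b=cv2.resize(s[165:225,190:254],(380,360),interpolation=cv2.INTER_CUBIC)
c=w[140:380,0:512];c=cv2.resize(c,(512,240))
o=np.zeros((600,800,3),np.uint8);o[:360,:420]=a;o[:360,420:]=b;o[360:,:512]=c
cv2.imwrite("pics/c5.png",o)
E
```

```text
(no output)
```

View pics/c5.png

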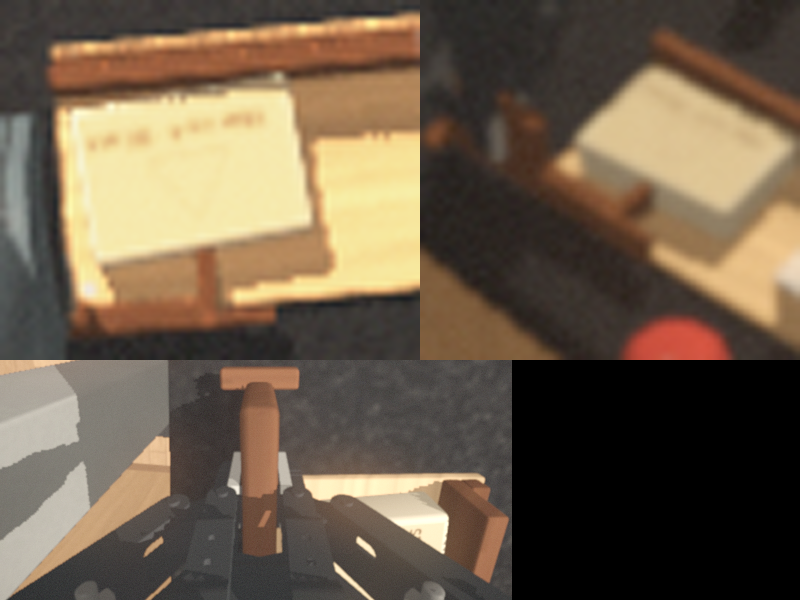

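The crop shows the pack still skewed: its inner front corner touches the fence at (285,75), the rear has a gap of about 9 mm, and the plate pushes at mid-side (205,250). The nose bar now lies right over the board's front edge, so I'll use the wrist moment to check where the force acts.

```bash
python3 - <<'E'
from h import *
np.set_printoptions(precision=3,suppress=True)
T,o=tool();A=np.c_[-T[:3,0],T[:3,1],-T[:3,2]]
F=o["contact_force"]@A;M=o["wrist_torque"]@A;print("stick axes F",F,"M",M,"x of side push if about TCP",M[2]/F[1], "raw",o["wrist_torque"])
E
```

```text
stick axes F [-2.26  -4.798 -2.208] M [-1.274  0.594 -0.427] x of side push if about TCP 0.08908133263511474 raw [ 0.481  1.32  -0.429]
```

Request:
send_rows:
  series: "0 -0.06 0 0;0 -0.12 0 0;0 -0.12 -0.05 0;0 -0.12 -0.1 0;0 -0.12 -0.1 0;0 -0.12 -0.1 0"

```text
time_s: 9.0
eef_pos: [0.4215, 0.1858, 0.056]
tool_rot: [2.124, 2.314, 0.001]
contact_force: [-0.3, -0.1, -2.3]
width: 0.175
grip_force: 98.2
```

```bash
python3 - <<'E'
from h import *
np.set_printoptions(precision=3,suppress=True)
T,o=tool();A=np.c_[-T[:3,0],T[:3,1],-T[:3,2]]
F=o["contact_force"]@A;M=o["wrist_torque"]@A;print("stick axes F",F,"M",M,o["eef_pos"])
E
```

```text
stick axes F [ 0.107 -0.318 -2.29 ] M [0.032 0.008 0.009] [0.422 0.186 0.056]
```

The moment puts the force at the plate (x≈90 mm), so the pack is jammed on its front corner by friction. I'll back off and push nearer the rear, where the lever is longer.

Request:
send_rows:
  series: "0 -0.2 0 0;0 -0.4 0 0;0.7 -0.4 0.15 0;1.4 -0.4 0.15 0;1.4 -0.3 0.15 0;1.4 -0.2 0.15 0;1.4 -0.15 0.15 0;1.4 -0.1 0.15 0;1.4 -0.05 0.15 0;1.4 0 0.15 0;1.4 0.05 0.15 0;1.4 0.05 0.15 0"

```text
time_s: 10.0
eef_pos: [0.4194, 0.2205, 0.052]
tool_rot: [-2.125, -2.314, 0.0]
contact_force: [-1.5, 0.8, -2.3]
width: 0.176
grip_force: 98.3
```

Request:
send_rows:
  series: "0.02 0.03 0 0;0.04 0.06 0 0;0.06 0.09 0 0;0.08 0.12 0 0;0.08 0.12 0 0;0.08 0.12 0 0"

```text
time_s: 10.5
eef_pos: [0.4223, 0.2231, 0.0521]
tool_rot: [2.124, 2.315, 0.0]
contact_force: [-0.1, 0.8, -1.8]
width: 0.177
grip_force: 98.3
```

Request:
send_rows:
  series: "0.02 0.03 0 0;0.04 0.06 0 0;0.06 0.09 0 0;0.08 0.12 0 0;0.08 0.12 0 0;0.08 0.12 0 0"

```text
time_s: 11.0
eef_pos: [0.4234, 0.2243, 0.0517]
tool_rot: [-2.125, -2.312, 0.005]
contact_force: [-5.0, -3.2, 0.2]
width: 0.171
grip_force: 98.4
```

Request:
send_rows:
  series: "0.02 0.02 0 0;0.04 0.04 0 0;0.06 0.06 0 0;0.06 0.08 0 0;0.06 0.08 0 0;0.06 0.08 0 0"

```text
time_s: 11.5
eef_pos: [0.4238, 0.2253, 0.0514]
tool_rot: [-2.125, -2.311, 0.009]
contact_force: [-8.6, -3.7, 1.0]
width: 0.171
grip_force: 98.9
```

```bash
cat >> h.py <<'E'
def skew(t):
    im=t["color"].astype(int).sum(2);old=cv2.imread("pics/t5.png").astype(int).sum(2)
    def fit(img):
        P=[]
        for r in range(187,203):
            v=img[r,236:262];g=-np.diff(v);g[g<0]=0;k=int(np.argmax(g));s=slice(max(k-1,0),k+2)
            P.append((236.5+np.average(np.arange(s.start,s.start+len(g[s])),weights=g[s]+1e-6),r))
        P=np.array(P);X=plane(t,P,.036)[:,:2];q=np.polyfit(X[:,0],X[:,1],1);res=X[:,1]-np.polyval(q,X[:,0]);k=abs(res)<.002
        q=np.polyfit(X[k,0],X[k,1],1);return np.degrees(np.arctan(q[0])),k.sum(),np.polyval(q,.5)
    return fit(old),fit(im)
E
python3 - <<'E'
from h import *
np.set_printoptions(precision=4,suppress=True)
t=get_image("top");im=t["color"];cv2.imwrite("pics/t6.png",im);print("front edge slope deg (board 5):",skew(t))
for c in(208,214,220,226,232,238,242): print(c,im[174:196,c].astype(int).sum(1).tolist())
E
```

```text
front edge slope deg (board 5): ((np.float64(10.643166012192015), np.int64(16), np.float64(0.03501893068964724)), (np.float64(4.239197168671751), np.int64(16), np.float64(0.03666278184506215)))
208 [180, 461, 465, 340, 313, 323, 313, 310, 239, 365, 419, 481, 665, 700, 695, 693, 695, 703, 705, 687, 671, 673]
214 [284, 442, 383, 280, 298, 312, 315, 246, 254, 382, 411, 601, 643, 601, 564, 588, 628, 652, 653, 652, 650, 653]
220 [480, 487, 340, 308, 324, 318, 315, 237, 355, 413, 568, 644, 646, 619, 582, 600, 629, 640, 635, 636, 641, 641]
226 [493, 419, 284, 306, 320, 310, 247, 247, 377, 407, 604, 652, 639, 616, 618, 640, 652, 644, 639, 647, 656, 655]
232 [478, 327, 308, 313, 305, 311, 231, 482, 490, 484, 617, 648, 632, 612, 628, 649, 646, 637, 638, 640, 645, 648]
238 [439, 271, 294, 318, 308, 249, 210, 361, 417, 600, 649, 642, 613, 582, 600, 634, 650, 653, 650, 652, 652, 650]
242 [380, 306, 312, 311, 309, 243, 256, 382, 412, 605, 661, 659, 657, 657, 655, 655, 650, 654, 651, 653, 651, 652]
```

The front edge slope went from 10.6° to 4.2°, and the board is about 5°, so the pack is square on the fence. Now I'll back off and bring the notch round to the rear outer corner.

Request:
send_rows:
  series: "0 -0.2 0 0;0 -0.45 0 0;1 -0.45 0 0;2 -0.45 0 0;3.15 -0.45 0 0;3.15 -0.45 0 0;3.15 0.2 0 0;3.15 1 0 0;3.15 1 0 0;3.15 1 0 0;3.15 1 0 0"

```text
time_s: 12.47
eef_pos: [0.4445, 0.3076, 0.052]
tool_rot: [-2.124, -2.315, 0.0]
contact_force: [-0.6, -0.4, -0.6]
width: 0.17
grip_force: 98.3
```

```bash
cat >> h.py <<'E'
def lf():
    T,o=tool();ex=np.array([.0872,-.9962]);ey=np.array([.9962,.0872]);p=T[:2,3]-[.5652,-.0238];f=o["contact_force"]
    print("t %.2f TCP loader x %.4f y %.4f z %.4f ang %.2f F along feed %.1f fence %.1f z %.1f"%(o["time_s"],p@ex,p@ey,T[2,3],ang(T[:2,0]),f[:2]@ex,f[:2]@ey,f[2]))
E
python3 - <<'E'
from h import *
lf();t=get_image("top");cv2.imwrite("pics/t7.png",t["color"]);print(skew(t))
E
```

```text
t 12.47 TCP loader x -0.3406 y -0.0914 z 0.0520 ang 94.94 F along feed 0.3 fence -0.7 z -0.6
((np.float64(10.643166012192015), np.int64(16), np.float64(0.03501893068964724)), (np.float64(4.331010422209964), np.int64(16), np.float64(0.036639890557151215)))
```

Request:
send_rows:
  series: "-0.5 0 0 0;-1 0 0 0;-1.4 0 0 0;-1.5 0 0 0;-1.55 0 0 0;-1.6 0 0 0;-1.65 0 0 0;-1.7 0 0 0;-1.7 0 0 0;-1.7 0 0 0"

```text
time_s: 13.35
eef_pos: [0.4485, 0.2654, 0.052]
tool_rot: [-2.124, -2.315, -0.0]
contact_force: [-0.4, 0.1, -1.7]
width: 0.177
grip_force: 98.3
```

```bash
python3 - <<'E'
from h import *
lf();t=get_image("top");cv2.imwrite("pics/t8.png",t["color"]);print(skew(t))
im=t["color"]
for r in(198,202,206,210): print(r,im[r,185:215].astype(int).sum(1).tolist())
for c in(204,207,210,213,216): print(c,im[200:226,c].astype(int).sum(1).tolist())
E
```

```text
t 13.35 TCP loader x -0.2983 y -0.0910 z 0.0520 ang 94.94 F along feed -0.1 fence -0.4 z -1.7
((np.float64(10.643166012192015), np.int64(16), np.float64(0.03501893068964724)), (np.float64(4.173238071462941), np.int64(16), np.float64(0.03667014869819315)))
198 [179, 164, 172, 168, 160, 174, 168, 160, 184, 175, 189, 189, 174, 169, 168, 170, 180, 174, 169, 197, 444, 644, 636, 647, 670, 656, 652, 652, 653, 652]
202 [171, 169, 167, 169, 182, 180, 169, 174, 171, 166, 169, 178, 176, 168, 174, 172, 163, 205, 287, 301, 279, 369, 581, 646, 684, 653, 654, 652, 655, 653]
206 [186, 168, 179, 177, 170, 178, 165, 161, 182, 190, 167, 168, 177, 174, 173, 172, 174, 188, 231, 301, 286, 270, 375, 523, 681, 656, 655, 653, 650, 654]
210 [184, 244, 286, 275, 293, 306, 305, 321, 326, 304, 298, 308, 298, 300, 292, 300, 308, 310, 308, 328, 301, 301, 309, 373, 394, 420, 361, 341, 329, 302]
204 [312, 329, 301, 301, 291, 293, 301, 297, 313, 334, 328, 317, 310, 226, 131, 117, 109, 114, 121, 124, 112, 112, 137, 165, 185, 176]
207 [635, 645, 581, 486, 428, 396, 375, 364, 368, 325, 309, 304, 274, 280, 370, 396, 403, 359, 347, 349, 319, 219, 129, 155, 170, 180]
210 [653, 652, 653, 650, 651, 653, 656, 667, 596, 491, 420, 310, 239, 307, 392, 412, 417, 407, 397, 477, 389, 193, 165, 188, 165, 160]
213 [652, 651, 655, 655, 657, 652, 650, 666, 564, 385, 329, 296, 241, 354, 406, 403, 389, 391, 401, 477, 369, 156, 138, 170, 173, 171]
216 [653, 654, 657, 657, 650, 651, 653, 658, 534, 384, 341, 300, 311, 389, 406, 394, 388, 391, 411, 494, 389, 112, 148, 181, 169, 174]
```

Plate is just behind the rear end and the cheek lies along the outer side. I'll ease in for contact on both faces.

Request:
send_rows:
  series: "-0.04 0.04 0 0;-0.08 0.08 0 0;-0.12 0.12 0 0;-0.16 0.16 0 0;-0.2 0.18 0 0;-0.2 0.18 0 0;-0.2 0.18 0 0"

```text
time_s: 13.98
eef_pos: [0.4533, 0.2603, 0.052]
tool_rot: [-2.124, -2.314, 0.001]
contact_force: [-1.9, -0.5, -1.6]
width: 0.172
grip_force: 98.3
```

Request:
send_rows:
  series: "-0.04 0.03 0 0;-0.08 0.06 0 0;-0.12 0.08 0 0;-0.16 0.08 0 0;-0.2 0.08 0 0;-0.2 0.08 0 0"

```text
time_s: 14.48
eef_pos: [0.4543, 0.2564, 0.0518]
tool_rot: [-2.122, -2.313, 0.002]
contact_force: [-6.1, 3.5, -0.5]
width: 0.174
grip_force: 98.5
```

```bash
python3 - <<'E'
from h import *
lf()
E
```

```text
t 14.48 TCP loader x -0.2888 y -0.0860 z 0.0518 ang 94.95 F along feed -4.0 fence -5.8 z -0.5
```

Request:
send_rows:
  series: "-0.08 -0.02 0 0;-0.16 -0.02 0 0;-0.24 -0.02 0 0;-0.32 -0.02 0 0;-0.4 -0.02 0 0;-0.48 -0.02 0 0;-0.56 -0.02 0 0;-0.64 -0.02 0 0;-0.72 -0.02 0 0;-0.8 -0.02 0 0;-0.88 -0.02 0 0;-0.96 -0.02 0 0"

```text
time_s: 15.48
eef_pos: [0.4565, 0.2324, 0.0519]
tool_rot: [-2.122, -2.314, 0.001]
contact_force: [-4.0, 3.0, -2.6]
width: 0.177
grip_force: 98.4
```

```bash
python3 - <<'E'
from h import *
lf();t=get_image("top");cv2.imwrite("pics/t9.png",t["color"])
E
```

```text
t 15.48 TCP loader x -0.2647 y -0.0859 z 0.0519 ang 94.95 F along feed -3.3 fence -3.7 z -2.6
```

Request:
send_rows:
  series: "-0.12 0 0 0;-0.24 0 0 0;-0.36 0 0 0;-0.48 0 0 0;-0.6 0 0 0;-0.72 0 0 0;-0.84 0 0 0;-0.96 0 0 0;-1.08 0 0 0;-1.2 0 0 0;-1.32 0 0 0;-1.44 0 0 0"

```text
time_s: 16.53
eef_pos: [0.4602, 0.1957, 0.0519]
tool_rot: [-2.124, -2.314, 0.001]
contact_force: [-3.5, 3.5, -2.9]
width: 0.177
grip_force: 98.3
```

Feeding goes well with 3 to 4 N on each face. Before the heel reaches the board's end I'll check the stick's pitch in the grip.

```bash
python3 - <<'E'
from h import *
lf();d=get_image("wrist");im=d["color"];cv2.imwrite("pics/w10.png",im);g=im.astype(int)
hsv=cv2.cvtColor(im,cv2.COLOR_BGR2HSV)
for r in range(144,216,2):
    k=np.nonzero((hsv[r,200:320,1]>80)&(hsv[r,200:320,2]>60)&(hsv[r,200:320,0]<18))[0]
    print(r,(k.min()+200,k.max()+200) if len(k) else None,g[r,246:276].sum(1).mean().round(0),end=" | ")
C=d["T_tool_cam"]
for s0 in(-4,-2,0,2):
  for p in(-3,0,3,6):
    a=np.radians(p);S=np.array([(-57,-22,10),(-45,22,10),(-50,8,10),(-50,8,60),(-50,-8,60)],float)
    v=S-[s0,0,41.7];v=np.c_[v[:,0]*np.cos(a)-v[:,2]*np.sin(a),v[:,1],v[:,0]*np.sin(a)+v[:,2]*np.cos(a)]
    print("\n",s0,p,proj(d,np.c_[-v[:,0],v[:,1],-v[:,2]]/1000,C).round(1).tolist(),end="")
E
```

```text
t 16.53 TCP loader x -0.2279 y -0.0854 z 0.0519 ang 94.92 F along feed -3.8 fence -3.1 z -2.9
144 None 254.0 | 146 (np.int64(229), np.int64(293)) 288.0 | 148 (np.int64(221), np.int64(297)) 365.0 | 150 (np.int64(220), np.int64(298)) 438.0 | 152 (np.int64(219), np.int64(299)) 449.0 | 154 (np.int64(219), np.int64(299)) 445.0 | 156 (np.int64(219), np.int64(299)) 439.0 | 158 (np.int64(220), np.int64(298)) 438.0 | 160 (np.int64(220), np.int64(298)) 437.0 | 162 (np.int64(220), np.int64(298)) 366.0 | 164 (np.int64(220), np.int64(298)) 329.0 | 166 (np.int64(220), np.int64(298)) 319.0 | 168 (np.int64(221), np.int64(297)) 313.0 | 170 (np.int64(244), np.int64(274)) 308.0 | 172 (np.int64(244), np.int64(274)) 307.0 | 174 (np.int64(244), np.int64(274)) 308.0 | 176 (np.int64(243), np.int64(275)) 309.0 | 178 (np.int64(243), np.int64(275)) 311.0 | 180 (np.int64(242), np.int64(276)) 320.0 | 182 (np.int64(242), np.int64(276)) 320.0 | 184 (np.int64(242), np.int64(277)) 320.0 | 186 (np.int64(241), np.int64(277)) 338.0 | 188 (np.int64(241), np.int64(278)) 370.0 | 190 (np.int64(240), np.int64(278)) 395.0 | 
[... 1204 characters left out ...]
8, 178.3]]
 0 -3 [[219.1, 141.8], [300.7, 163.8], [275.3, 154.8], [282.5, 185.4], [239.6, 185.3]]
 0 0 [[220.0, 144.0], [300.0, 165.7], [275.0, 156.8], [282.0, 180.9], [240.0, 180.8]]
 0 3 [[220.9, 146.4], [299.3, 167.8], [274.7, 159.0], [281.6, 176.8], [240.4, 176.8]]
 0 6 [[221.7, 149.0], [298.6, 170.1], [274.4, 161.4], [281.1, 173.3], [240.8, 173.3]]
 2 -3 [[218.9, 138.0], [300.9, 160.2], [275.4, 151.1], [282.7, 180.3], [239.4, 180.2]]
 2 0 [[219.9, 140.3], [300.1, 162.2], [275.0, 153.2], [282.2, 175.8], [239.9, 175.7]]
 2 3 [[220.7, 142.8], [299.4, 164.3], [274.7, 155.4], [281.7, 171.8], [240.3, 171.8]]
 2 6 [[221.6, 145.4], [298.7, 166.6], [274.4, 157.9], [281.2, 168.3], [240.7, 168.3]]
```

Pitch is about 0 and the grip sits at stick x≈-2, so the underside is 10 mm up. I'll raise 1.5 mm for heel clearance and feed on.

Request:
send_rows:
  series: "-0.12 0 -0.02 0;-0.24 0 -0.04 0;-0.36 0.01 -0.06 0;-0.48 0.01 -0.06 0;-0.6 0.01 -0.06 0;-0.72 0.01 -0.06 0;-0.84 0.01 -0.06 0;-0.96 0.01 -0.06 0;-1.08 0.01 -0.06 0;-1.2 0.01 -0.06 0;-1.32 0.02 -0.06 0;-1.44 0.02 -0.06 0"

```text
time_s: 17.58
eef_pos: [0.4639, 0.1599, 0.0535]
tool_rot: [-2.124, -2.314, 0.001]
contact_force: [-4.3, 1.5, -3.7]
width: 0.176
grip_force: 98.1
```

Request:
send_rows:
  series: "-0.12 0 0 0;-0.24 0 0 0;-0.36 0 0 0;-0.48 0 0 0;-0.6 0.01 0 0;-0.72 0.01 0 0;-0.84 0.01 0 0;-0.96 0.01 0 0;-1.08 0.01 0 0;-1.2 0.01 0 0;-1.32 0.02 0 0;-1.44 0.02 0 0"

```text
time_s: 18.58
eef_pos: [0.4675, 0.124, 0.0535]
tool_rot: [-2.124, -2.314, 0.001]
contact_force: [-4.6, 1.5, -2.5]
width: 0.179
grip_force: 98.1
```

Request:
send_rows:
  series: "-0.12 0 0 0;-0.24 0 0 0;-0.36 0 0 0;-0.48 0 0 0;-0.6 0 0 0;-0.72 0 0 0;-0.84 0 0 0;-0.96 0 0 0;-1.08 0 0 0;-1.2 0 0 0;-1.32 0 0 0;-1.44 0 0 0"

```text
time_s: 19.58
eef_pos: [0.471, 0.0881, 0.0536]
tool_rot: [2.124, 2.314, 0.0]
contact_force: [-2.3, 2.4, -3.4]
width: 0.175
grip_force: 98.1
```

Request:
send_rows:
  series: "-0.1 0 0 0;-0.2 0 0 0;-0.3 0 0 0;-0.4 0 0 0;-0.5 0 0 0;-0.6 0 0 0;-0.7 0 0 0;-0.8 0 0 0;-0.88 0 0 0;-0.96 0 0 0;-1 0 0 0;-1 0 0 0"

```text
time_s: 20.58
eef_pos: [0.4733, 0.0631, 0.0536]
tool_rot: [2.124, 2.314, 0.0]
contact_force: [-1.1, -0.7, -2.3]
width: 0.18
grip_force: 98.2
```

```bash
python3 - <<'E'
from h import *
lf()
E
```

```text
t 20.58 TCP loader x -0.0946 y -0.0840 z 0.0536 ang 94.89 F along feed 0.6 fence -1.2 z -2.3
```

Request:
send_rows:
  series: "-0.02 0.02 0 0;-0.05 0.04 0 0;-0.09 0.06 0 0;-0.13 0.06 0 0;-0.17 0.06 0 0;-0.21 0.06 0 0;-0.25 0.06 0 0;-0.29 0.06 0 0;-0.32 0.06 0 0"

```text
time_s: 21.33
eef_pos: [0.4742, 0.0566, 0.0536]
tool_rot: [-2.122, -2.314, 0.001]
contact_force: [-4.9, 5.7, 2.2]
width: 0.176
grip_force: 98.9
```

```bash
python3 - <<'E'
from h import *
lf()
E
```

```text
t 21.33 TCP loader x -0.0880 y -0.0836 z 0.0536 ang 94.97 F along feed -6.1 fence -4.4 z 2.2
```

Request:
send_rows:
  series: "-0.02 0 0 0;-0.04 0 0 0;-0.04 0 0 0;-0.04 0 0 0"

```text
time_s: 21.67
eef_pos: [0.4743, 0.0555, 0.0535]
tool_rot: [-2.122, -2.314, 0.001]
contact_force: [-5.6, 4.4, 0.7]
width: 0.174
grip_force: 98.8
```

Request:
send_rows:
  series: "-0.02 0 0 0;-0.04 0 0 0;-0.04 0 0 0;-0.04 0 0 0"

```text
time_s: 22.0
eef_pos: [0.4744, 0.0545, 0.0536]
tool_rot: [-2.122, -2.314, 0.001]
contact_force: [-4.8, 5.7, 2.2]
width: 0.173
grip_force: 98.8
```

```bash
python3 - <<'E'
from h import *
lf();np.set_printoptions(precision=2,suppress=True)
T,o=tool();A=np.c_[-T[:3,0],T[:3,1],-T[:3,2]];print(o["contact_force"]@A,o["wrist_torque"]@A)
t=get_image("top");im=t["color"];cv2.imwrite("pics/t11.png",im)
E
```

```text
t 22.00 TCP loader x -0.0859 y -0.0836 z 0.0536 ang 94.96 F along feed -6.1 fence -4.3 z 2.2
[-6.08 -4.3   2.21] [-0.9   0.89 -0.27]
```

Request:
send_rows:
  series: "-0.03 0 0 0;-0.06 0 0 0;-0.09 0 0 0;-0.12 0 0 0;-0.12 0 0 0;-0.12 0 0 0"

```text
time_s: 22.55
eef_pos: [0.4748, 0.0514, 0.0536]
tool_rot: [-2.122, -2.314, 0.001]
contact_force: [-4.1, 4.4, 2.2]
width: 0.172
grip_force: 98.8
```

Request:
send_rows:
  series: "-0.02 0 0 0;-0.04 0 0 0;-0.06 0 0 0;-0.08 0 0 0;-0.08 0 0 0;-0.08 0 0 0"

```text
time_s: 23.05
eef_pos: [0.4749, 0.0495, 0.0536]
tool_rot: [-2.122, -2.314, 0.001]
contact_force: [-4.6, 3.6, 1.7]
width: 0.172
grip_force: 98.8
```

Request:
send_rows:
  series: "-0.02 0 0 0;-0.04 0 0 0;-0.06 0 0 0;-0.08 0 0 0;-0.08 0 0 0;-0.08 0 0 0"

```text
time_s: 23.55
eef_pos: [0.4752, 0.0475, 0.0536]
tool_rot: [-2.122, -2.314, 0.001]
contact_force: [-3.9, 4.2, 1.8]
width: 0.174
grip_force: 98.8
```

Request:
send_rows:
  series: "-0.02 0 0 0;-0.04 0 0 0;-0.06 0 0 0;-0.08 0 0 0;-0.08 0 0 0;-0.08 0 0 0"

```text
time_s: 24.05
eef_pos: [0.4753, 0.0456, 0.0536]
tool_rot: [-2.122, -2.314, 0.001]
contact_force: [-3.9, 5.3, 1.9]
width: 0.175
grip_force: 98.8
```

Request:
send_rows:
  series: "-0.02 0 0 0;-0.04 0 0 0;-0.06 0 0 0;-0.08 0 0 0;-0.08 0 0 0;-0.08 0 0 0"

```text
time_s: 24.55
eef_pos: [0.475, 0.0454, 0.0536]
tool_rot: [-2.118, -2.315, -0.001]
contact_force: [-6.2, 12.1, 4.9]
width: 0.182
grip_force: 99.3
```

At the stop: the motion stopped and the feed force is 12.6 N. I'll hold there.

Request:
send_rows:
  series: "0 0 0 0;0 0 0 0;0 0 0 0;0 0 0 0;0 0 0 0;0 0 0 0;0 0 0 0;0 0 0 0;0 0 0 0;0 0 0 0"

```text
time_s: 25.38
eef_pos: [0.475, 0.0454, 0.0536]
tool_rot: [-2.118, -2.315, -0.001]
contact_force: [-7.4, 11.9, 5.0]
width: 0.177
grip_force: 99.3
```

Request:
send_rows:
  series: "0 0 0 0;0 0 0 0;0 0 0 0;0 0 0 0;0 0 0 0;0 0 0 0;0 0 0 0;0 0 0 0;0 0 0 0;0 0 0 0;0 0 0 0;0 0 0 0"

```text
time_s: 26.38
eef_pos: [0.475, 0.0454, 0.0536]
tool_rot: [-2.118, -2.315, -0.001]
contact_force: [-7.2, 11.7, 4.4]
width: 0.174
grip_force: 99.3
```

Request:
send_rows:
  series: "0 0 0 0;0 0 0 0;0 0 0 0;0 0 0 0;0.035 -0.02 0 0;0.07 -0.04 0 0;0.105 -0.06 0 0;0.14 -0.08 0 0;0.17 -0.12 0 0;0.2 -0.16 0 0;0.25 -0.2 0 0;0.3 -0.25 0 0"

```text
time_s: 27.38
eef_pos: [0.4694, 0.0496, 0.0535]
tool_rot: [2.124, 2.314, 0.0]
contact_force: [-0.6, 1.3, -1.1]
width: 0.174
grip_force: 98.5
```

```bash
python3 - <<'E'
from h import *
lf()
E
```

```text
t 27.38 TCP loader x -0.0814 y -0.0890 z 0.0535 ang 94.90 F along feed -1.4 fence -0.5 z -1.1
```

Request:
send_rows:
  series: "0.1 0 0 0;0.2 0 0 0;0.4 0 0 0;0.7 0 0 0;1.1 0 0 0;1.6 0 0 0;2.2 0 0 0;2.8 0 0 0;3.4 0 0 0;4 0 0 0;4.6 0 0 0;5.2 0 0 0"

```text
time_s: 28.38
eef_pos: [0.4578, 0.1811, 0.0535]
tool_rot: [-2.123, -2.316, -0.0]
contact_force: [0.8, 0.1, -1.8]
width: 0.176
grip_force: 98.5
```

```bash
python3 - <<'E'
from h import *
lf();t=get_image("top");d=get_image("scene");cv2.imwrite("pics/t12.png",t["color"]);cv2.imwrite("pics/s12.png",d["color"])
a=cv2.resize(t["color"][165:230,200:330],(800,400),interpolation=cv2.INTER_CUBIC)
b=cv2.resize(d["color"][175:245,200:320],(340,200),interpolation=cv2.INTER_CUBIC)
o=np.zeros((600,800,3),np.uint8);o[:400]=a;o[400:,:340]=b;cv2.imwrite("pics/c12.png",o)
E
```

```text
t 28.38 TCP loader x -0.2135 y -0.0892 z 0.0535 ang 94.97 F along feed 0.0 fence 0.8 z -1.8
```

View pics/c12.png

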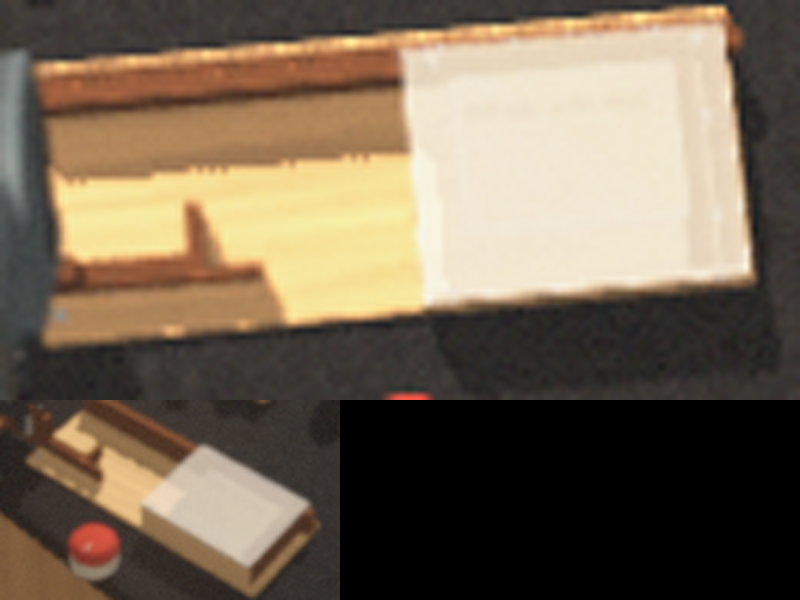

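The pack is seen under the hood, parallel to the fence with its rear edge about 20–25 mm inside the mouth (crop 450 against mouth 405), and the stick head at (195,240) is free. I'll carry the stick clear and set it down.

Request:
send_rows:
  series: "0 0 -0.8 0;0 0 -1.6 0;1.2 0.2 -1.6 0;2.4 0.4 -1.6 0;3.6 0.6 -1.6 0;4.8 0.8 -1.6 0;6 1 -1.6 0;7 1.1 -1.6 0;7.5 1.1 -1.6 0;7.5 1.1 -1 0;7.5 1.1 -0.4 0;7.5 1.1 0 0"

```text
time_s: 29.48
eef_pos: [0.4688, 0.3675, 0.0523]
tool_rot: [2.124, 2.315, -0.003]
contact_force: [0.1, -0.3, -1.6]
width: 0.172
grip_force: 98.3
```

Request:
send_rows:
  series: "0 0 0.2 0;0 0 0.3 0;0 0 0.38 0;0 0 0.42 0;0 0 0.44 0;0 0 0.44 0;0 0 0.44 0"

```text
time_s: 30.07
eef_pos: [0.4697, 0.3684, 0.0429]
tool_rot: [2.124, 2.315, 0.001]
contact_force: [-0.5, 0.3, -2.1]
width: 0.175
grip_force: 98.3
```

Request:
send_rows:
  series: "0 0 0.02 0;0 0 0.04 0;0 0 0.06 0;0 0 0.06 0;0 0 0.06 0"

```text
time_s: 30.48
eef_pos: [0.4696, 0.3684, 0.0417]
tool_rot: [-2.124, -2.315, -0.001]
contact_force: [-2.0, -1.2, 6.4]
width: 0.173
grip_force: 99.8
```

Standing on the worktop. Release and retreat upward.

Request:
send_rows:
  series: "0 0 -0.03 0;0 0 -0.03 0;0 0 -0.03 0;0 0 -0.03 0;0 0 -0.03 0;0 0 -0.03 0;0 0 -0.03 0;0 0 -0.03 0"
  jaw: 0.8
  newtons: 20

```text
time_s: 31.15
eef_pos: [0.4696, 0.3683, 0.0418]
tool_rot: [2.124, 2.315, -0.0]
contact_force: [-0.1, -0.3, -0.4]
width: 0.803
grip_force: 0.0
```

Request:
send_rows:
  series: "0 0 -0.3 0;0 0 -0.8 0;0 0 -1.5 0;0 0 -2.5 0;0 0 -3.5 0;0 0 -4.5 0;0 0 -5.5 0;0 0 -6.5 0;0 0 -6.5 0;0 0 -6.5 0;0 0 -6.5 0;0 0 -6.5 0"

```text
time_s: 32.15
eef_pos: [0.469, 0.368, 0.2035]
tool_rot: [-2.124, -2.315, 0.003]
contact_force: [-0.0, 0.1, -1.1]
width: 0.798
grip_force: 0.0
```

```bash
python3 - <<'E'
from h import *
np.set_printoptions(precision=4,suppress=True)
lf();T,o=tool();d=get_image("wrist");im=d["color"];cv2.imwrite("pics/w13.png",im);W=T@d["T_tool_cam"];print(o["width"])
hsv=cv2.cvtColor(im,cv2.COLOR_BGR2HSV)
m=((hsv[...,1]>90)&(hsv[...,2]>50)&(hsv[...,0]<18)).astype(np.uint8)
m[:, :200]=0;m[:,330:]=0
for r in range(100,330,10):
    k=np.nonzero(m[r])[0];print(r,(k.min(),k.max()) if len(k) else None,end=" ")
# expected pixels if upright: heel back, plate top back
ex=-T[:3,0];ey=T[:3,1];P0=np.array([.4696,.3684,0])
S=np.array([(-57,-22,10),(-57,22,10),(-50,-8,60),(-50,8,60),(35,-8,60),(100,34,22),(130,-8,22)])/1000.
print("\nexpected",proj(d,P0+np.outer(S[:,0]+.002,ex)+np.outer(S[:,1],ey)+np.outer(S[:,2],[0,0,1]),W).round(0).tolist())
E
```

```text
t 32.15 TCP loader x -0.3987 y -0.0617 z 0.2035 ang 94.92 F along feed -0.1 fence -0.0 z -1.1
0.7980122895096583
100 None 110 None 120 None 130 (np.int64(240), np.int64(280)) 140 (np.int64(253), np.int64(268)) 150 (np.int64(252), np.int64(268)) 160 (np.int64(252), np.int64(268)) 170 (np.int64(252), np.int64(268)) 180 (np.int64(253), np.int64(268)) 190 (np.int64(253), np.int64(268)) 200 (np.int64(253), np.int64(268)) 210 (np.int64(253), np.int64(268)) 220 (np.int64(254), np.int64(267)) 230 (np.int64(254), np.int64(267)) 240 (np.int64(254), np.int64(267)) 250 (np.int64(254), np.int64(288)) 260 (np.int64(254), np.int64(261)) 270 (np.int64(254), np.int64(260)) 280 None 290 None 300 None 310 (np.int64(218), np.int64(323)) 320 (np.int64(216), np.int64(324)) 
expected [[241.0, 125.0], [281.0, 125.0], [252.0, 137.0], [269.0, 137.0], [253.0, 220.0], [288.0, 257.0], [254.0, 278.0]]
```

The stick stands upright where expected, and its outline matches the prediction. Handing in.

```bash
python3 -c "
from rig import *
print(hand_in())"
```

```text
the job is handed in; nothing more can be done
None
```

I squared the pack on the fence out in the open, fed it under the hood and pressed it against the stop at about 12 N for over 2 s; the stick now stands upright on the worktop, clear of the dispenser, and the job is handed in at about 32 s (result not shown).

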